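# Put the bench things back on their outlined parking pads

### The arm

A 6-joint arm with a two-finger parallel gripper is mounted at the origin on a cart in front of the work surface, level with it; the furniture and walls round the work are solid. World frame = base frame: x ahead of the robot, y to its left, z up, the work surface at z = 0. Lengths are in m, angles in rad, forces in N, time in s.
With the tool pointing down it reaches from about 0.375 to 0.975 m from the base axis. Payload 3.8 kg.
Tool frame: the origin (TCP) lies midway between the tips of the shut fingers; the grasp point (between the pads) lies 19 mm behind it; z points along the fingers, y is the line along which they close (so a half turn about z gives the same grasp; the last joint's range is limited). The gripper opens to 85 mm and grips with 20 to 120 N. Pads are 22 mm wide; open, the fingers measure 114 mm over their backs; the gripper's body (76 mm by 85 mm) begins 54 mm behind the grasp point. The pads swing forward as they close: fully open they stand 13 mm farther back than shut.
Start: joints at [1.157, 0.264, 1.604, -0, 1.274, -0.037], TCP at [0.248, 0.628, 0.205] pointing down, gripper open.
Joint ranges: [-2.63, 2.63], [-0.94, 2.18], [0.31, 2.57], [-1.31, 4.45], [0, 2.66], [-2.55, 2.55]. Speed limits (rad/s): [2.57, 2.57, 3.14, 3.14, 3.14, 3.14].

### API

Orientations are given as a rotation vector (axis times angle).
In Python, from workcell import status, read_camera, workorder, masks_of gives the robot as it stands.
- The arm moves only by the tool drive_tool, never from a script. Its argument "rows" is a list of rows, each a list of 7 numbers: the turn, a rotation vector about the tool's x, y, z in degrees, then the shift along the tool's x, y, z in m, then the opening, from 0 (shut) to 1 (fully open). In form: [[ax, ay, az, tx, ty, tz, claw], ...]. A call has 1 to 8 rows; each row shifts and turns the commanded pose from where the row before left it, along the tool's axes as they then stand; what a row does not reach is not made up. A row lasts 1/12 s, in which the tool goes at most 41.7 mm and 7.16 degrees, less where a joint would pass 70% of its speed; a pose out of reach is approached as far as the arm can. A call is refused whole if a number of a shift passes 0.0417 or a number of a turn 7.16, either way. A call with a gripper value outside its range is refused whole. The fingers move at their own pace and stop on an object; "force" is the grip in N (left out, the last holds). Time passes only in rows, so rows that do not move let the fingers close. It gives the time, the measured TCP pose, the force, the opening and the grip force at its end, in the units of the state.
- status.read_state(): the state, without advancing time (a new reading comes with each control period).
- read_camera(name): name is "scene" or "top"; returns a dict with "color" (384x512x3 uint8, red, green, blue), "intrinsics" (3x3 intrinsics, pixels), "world_from_camera" (4x4, takes a point from camera to world coordinates). Camera axes: x right, y up, looking along -z (the intrinsics and any distortion apply to the point x, -y, -z); pixel columns grow to the right and rows downward; lengths in m; the calibration is good to about 2 mm. A picture is of the moment at which its call begins. There is no depth.
- workorder.finish_job(): hands the job in; it is judged then, once.
Trained networks look in a picture, given as the dict that the camera call returned (one of the last four; its "shot" number tells which), for a name from the list of things; names that differ only in an ending like _2 or _b are one class to them, and where a whole thing is asked for, a point or a joint stands for the part that bears it (a point fixed in the world has none). Each returns a list of dicts, best first, with "score" (0 to 1); they miss things now and then, are a little off and sometimes report something else, mostly with a low value. They report only what shows in the picture. A call takes as long as a camera call. They do not tell look-alikes from the thing itself.
- masks_of(picture, name): "mask" (384x512 bool, what is visible of it) and "bbox" ([left, top, right, bottom] in pixels, round what is visible of it).
The state is a dict: "time": time; "q": joint angles; "joint_vel": joint speeds; "joint_torque": joint torques, N m; "tool_pos": TCP position; "tcp_rot": TCP orientation; "wrist_force": force on the tool from outside, world axes, zero at the start; "torque": the same for the moment, N m; "width": opening from 0.0 (shut) to 1.0 (fully open); "grip_force": force on a finger pad.
Only numpy, scipy, OpenCV 4.12 (cv2) and the standard library are available. Lean on these libraries where they do the work, as an engineer would, in place of code of your own. Each camera call takes 0.05 s, during which the arm holds its last target. There are 200 camera calls.

### The job

Tidy the bench: put each of the four loose things on the parking pad whose grey inlaid outline matches its shape and size, centred in the outline and turned as it is - the brown bottle standing upright on the large circle, the small dropper bottle upright on the small circle, the timer flat with its face up on the square, and the T-handled key lying on the T with its crossbar on the T's crossbar. Set the two glass bottles down gently without dropping or tipping them, and leave the orange-stoppered conical flask where it stands, upright.

Things in the scene. Friction and masses are not known exactly. Their poses are not given: they have to be found in the camera images.
- bottle: brown glass bottle with a black screw cap, standing; 112 mm tall, round body 55 mm in diameter up to about 75 mm height (shoulder above, cap 36 mm across from 86 to 112 mm), 0.14 to 0.25 kg. Origin at the middle of its underside, z up.
- dropper: small slim brown dropper bottle with a black rubber bulb on top, standing; 102 mm tall, round body 33 mm in diameter up to about 60 mm height, narrower above, 0.05 to 0.09 kg. Origin at the middle of its underside, z up.
- timer: light grey electronic timer with a display and three buttons, lying face up; 58 mm (x) by 62 mm (y), 17 mm thick, the buttons rising to 20 mm on its -x half; grasp by two facing sides. 0.05 to 0.09 kg. Origin at the middle of its underside, z up.
- tkey: steel T-handled key lying flat, 12 mm thick, 0.10 to 0.17 kg. A 9 mm round stem runs along its x from the socket end (x = -57 mm) to the crossbar (x = +51 mm; 10 mm thick, 102 mm long along y, red ends), centre lines 6 mm above the underside. Origin: middle of the underside of its 114 x 102 mm outline. It balances near x = +20 mm: take the stem there, closing along y.
- tkey_bar (a point): point at the middle of the key's crossbar, 51 mm along the key's +x from its origin and 6 mm above its underside.
- pad_big_round: a fixed white plastic pad, 3 mm thick, lying on the worktop; origin at the middle of its underside. 92 x 92 mm with rounded corners and a grey inlaid disc 65 mm in diameter in its middle: the place of the 55 mm brown bottle.
- pad_small_round: a fixed white plastic pad, 3 mm thick, lying on the worktop; origin at the middle of its underside. 92 x 92 mm with rounded corners and a grey inlaid disc 43 mm in diameter in its middle: the place of the 33 mm dropper bottle.
- pad_square: a fixed white plastic pad, 3 mm thick, lying on the worktop; origin at the middle of its underside. 92 x 92 mm with rounded corners and a grey inlaid square, 68 mm (x) by 72 mm (y), in its middle, sides along the pad's x and y: the place of the timer (any quarter turn will do).
- pad_tee: a fixed white plastic pad, 3 mm thick, lying on the worktop; origin at the middle of its underside. T-shaped, with a grey inlaid T about 10 mm larger than the key: stem along x, crossbar along y at x = +51 mm, foot at x = -62 mm. The key is home when its origin lies over this origin and its x points along this x.
- flask: bystander: glass conical flask with an orange stopper, 126 mm tall, base 67 mm in diameter, standing loose. Origin at the middle of its underside. To be left where it stands.
Mind the look-alikes: they are no part of the job. Leave any green look-alike of the timer alone. Leave any red look-alike of the bottle alone.

How it is judged:
At the end, for the whole second after the job is handed in: Each thing rests released on its own pad: centre within 14 mm of the pad's, on the pad, upright or flat within 0.15 rad; timer (any quarter turn) and key turned as their outlines within 0.22 rad, key bar on the T's bar; flask upright, within 30 mm of where it stood (horizontal distance between bottle and pad_big_round below 0.014 m and z of bottle in the frame of pad_big_round between 0 and 0.009 m and angle between each of bottle, dropper, timer, tkey, flask's own z axis and vertical below 0.15 rad and linear speed of each of bottle, dropper, timer, tkey below 0.02 m/s and angular speed of each of bottle, dropper, timer, tkey below 0.2 rad/s and horizontal distance between dropper and pad_small_round below 0.014 m and z of dropper in the frame of pad_small_round between 0 and 0.009 m and horizontal distance between timer and pad_square below 0.014 m and z of timer in the frame of pad_square between 0 and 0.009 m and horizontal distance between tkey and pad_tee below 0.014 m and z of tkey in the frame of pad_tee between 0 and 0.009 m and (angle between the x axis of timer and the x axis of pad_square, either way round below 0.22 rad or angle between the x axis of timer and the y axis of pad_square, either way round below 0.22 rad) and angle between the x axis of tkey and the x axis of pad_tee, either way round below 0.22 rad and x of tkey_bar in the frame of pad_tee above 0.03 m and distance of flask from where it was at the start of the episode below 0.03 m); the robot touches nothing.
It fails at once if the brown bottle is dropped (falls free faster than 0.7 m/s) (linear speed of bottle above 0.7 m/s and contact force between the fingers and bottle below 0.1 N).
It fails at once if the dropper bottle is dropped (falls free faster than 0.7 m/s) (linear speed of dropper above 0.7 m/s and contact force between the fingers and dropper below 0.1 N).
It fails at once if a glass bottle is tipped by more than 0.9 rad (angle between any of bottle, dropper's own z axis and vertical above 0.9 rad).
It fails at once if the conical flask is pushed more than 30 mm or tipped (distance of flask from where it was at the start of the episode above 0.03 m or angle between flask's own z axis and vertical above 0.4 rad).
It also fails if it takes over 102 s, if anything falls off the work surface, if the arm or the gripper's body presses on something with over 40 N, if the wrist force passes 120 N, or if a joint passes its speed limit or range.

## Working session

There is one attempt and no reset: what is moved stays moved. The work goes in short steps, Python scripts to look and compute and a tool call to move; the robot and the scene stay as the last step left them, time stands still between calls to the robot, and variables do not carry over. Pictures are saved under pics/ and viewed, at most 14 in all, crops included, and the job is handed in when it is done.

Besides the shell and the picture viewer there is one more tool, called as name([rows], argument=value, ...), one row to a line, values as JSON. drive_tool: Moves the arm, as the interface text tells. Its arguments: {"type":"object","properties":{"rows":{"type":"array"},"force":{"type":"number"}},"required":["rows"]}

```bash
mkdir -p pics; ls; python3 - <<'E'
from workcell import status, read_camera, workorder, masks_of
import cv2,numpy as np
s=status.read_state(); print(s)
for n in("top","scene"):
    p=read_camera(n); print(n,p["intrinsics"],p["world_from_camera"],[k for k in p if k!="color"])
    cv2.imwrite(f"pics/{n}0.png",cv2.resize(p["color"][:,:,::-1],(768,576),interpolation=cv2.INTER_CUBIC))
    for o in "bottle dropper timer tkey pad_big_round pad_small_round pad_square pad_tee flask".split():
        print(o,[(round(float(d["score"]),2),np.round(d["bbox"]).tolist()) for d in masks_of(p,o)])
E
```

```text
pics
{'time': 0.0, 'q': array([ 1.15709969e+00,  2.64776361e-01,  1.60538897e+00,  2.39181489e-05,
        1.27371368e+00, -3.69132237e-02]), 'joint_vel': array([ 0.00017812, -0.00077543, -0.00020455,  0.00016514, -0.0002187 ,
        0.00020185]), 'joint_torque': array([ 5.98661227e-04, -5.15117598e+01, -3.67316401e+01,  7.81681297e-05,
        1.29019990e-02,  2.75185581e-07]), 'tool_pos': array([0.24803239, 0.62691333, 0.20353839]), 'tcp_rot': array([-0.58826592, -3.08547992,  0.00349203]), 'wrist_force': array([ 0.95788097,  0.15902129, -0.69172035]), 'torque': array([-0.05474804,  0.00538781, -0.01314253]), 'grip_force': 0.0, 'width': 1.0037275286440126}
top [[464.05584604   0.         252.06731516]
 [  0.         464.05584604 196.23987129]
 [  0.           0.           1.        ]] [[ 0.01694899  0.99536828 -0.09462935  0.38257571]
 [-0.99983222  0.01753015  0.00531347  0.07275395]
 [ 0.00694772  0.09452341  0.99549839  1.5492752 ]
 [ 0.          0.          0.          1.        ]] ['intrinsics', 'world_from_camera', 'shot']
bottle [(0.86, [128.0, 227.0, 145.0, 242.0]), (0.67,
[... 835 characters left out ...]
44696  0.78431476]
 [ 0.          0.          0.          1.        ]] ['intrinsics', 'world_from_camera', 'shot']
bottle [(0.85, [249.0, 154.0, 267.0, 186.0]), (0.71, [170.0, 156.0, 190.0, 194.0]), (0.69, [162.0, 139.0, 179.0, 170.0]), (0.62, [189.0, 166.0, 211.0, 180.0])]
dropper [(0.67, [321.0, 208.0, 333.0, 238.0])]
timer [(0.74, [235.0, 215.0, 258.0, 234.0]), (0.62, [184.0, 150.0, 203.0, 162.0])]
tkey []
pad_big_round [(0.93, [200.0, 188.0, 232.0, 206.0]), (0.37, [272.0, 198.0, 304.0, 219.0])]
pad_small_round [(0.58, [324.0, 211.0, 334.0, 236.0])]
pad_square [(0.97, [276.0, 197.0, 304.0, 216.0])]
pad_tee [(0.97, [342.0, 251.0, 401.0, 279.0])]
flask [(0.92, [307.0, 256.0, 337.0, 312.0])]
```

```bash
python3 - <<'E'
from workcell import read_camera
import cv2
p=read_camera("top")
c=p["color"][140:260,100:410,::-1]
cv2.imwrite("pics/top1.png",cv2.resize(c,None,fx=2.58,fy=2.58,interpolation=cv2.INTER_CUBIC))
E
```

```text
(no output)
```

View pics/scene0.png

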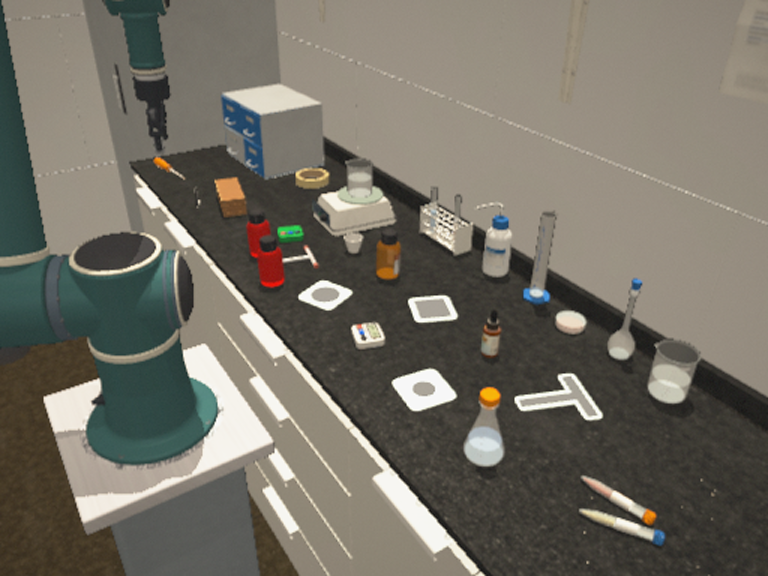

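View pics/top1.png

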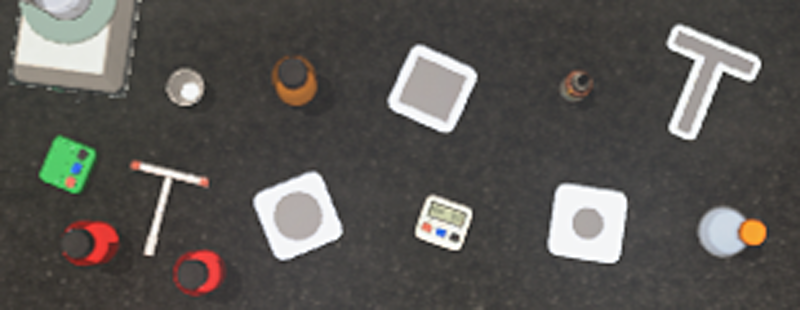

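Top view (full px = crop/2.58 + (100,140)): the brown bottle is at about (214,171), the dropper at (323,173), the white timer at (272,226), and the T-key at (163,219). Pads are big round (215,223), square (267,174), small round (328,226) and tee (375,172). The flask is at (382,230).

Bottle candidates are (214,171), brown, and (135,234) and (177,245), both red. Only the brown one fits. Timer candidates are (272,226), light grey, and (126,204), green. The light grey one fits. The enlarged crop above already shows these colours clearly.

```bash
cat > h.py <<'E'
import numpy as np,cv2
from scipy.optimize import minimize
from scipy.spatial.transform import Rotation as R
from workcell import status, read_camera, masks_of
def proj(p,P):
    T=np.linalg.inv(p["world_from_camera"]); c=np.c_[P,np.ones(len(P))]@T.T
    K=p["intrinsics"]; return np.c_[K[0,0]*c[:,0]/-c[:,2]+K[0,2],K[1,1]*c[:,1]/c[:,2]+K[1,2]]
def ray(p,u,v,z):
    K=p["intrinsics"];W=p["world_from_camera"]
    d=W[:3,:3]@[(u-K[0,2])/K[0,0],-(v-K[1,2])/K[1,1],-1]
    o=W[:3,3]; return (o+d*(z-o[2])/d[2])[:2]
def ring(r,z):
    a=np.linspace(0,2*np.pi,32); return np.c_[r*np.cos(a),r*np.sin(a),0*a+z]
def box(x0,x1,y0,y1,z0,z1): return np.array([[x,y,z] for x in(x0,x1) for y in(y0,y1) for z in(z0,z1)],float)
MODEL=dict(
 bottle=[np.r_[ring(.0275,0),ring(.0275,.075)],np.r_[ring(.0275,.075),ring(.018,.086)],np.r_[ring(.018,.086),ring(.018,.112)]],
 dropper=[np.r_[ring(.0165,0),ring(.0165,.06)],np.r_[ring(.0165,.06),ring(.01,.068)],np.r_[ring(.01,.068),ring(.007,.102)]],
 flask=[np.r_[ring(.0335,0),ring(.0335,.01),ring(.013,.1)],np.r_[ring(.013,.1),ring(.014,.126)]],
 timer=[box(-.029,.029,-.031,.031,0,.017)],
 pad=[box(-.046,.046,-.046,.046,0,.003)],
 tkey=[box(-.057,.051,-.0045,.0045,.0015,.0105),box(.046,.056,-.051,.051,.001,.011)],
 tee=[box(-.068,.051,-.0155,.0155,0,.003),box(.035,.067,-.067,.067,0,.003)])
S=8
def sil(p,m,x,y,a,z,win):
    l,t,w,h=win; im=np.zeros((h*S,w*S),np.uint8); c,s=np.cos(a),np.sin(a)
    for q in MODEL[m]:
        Q=np.c_[x+c*q[:,0]-s*q[:,1],y+s*q[:,0]+c*q[:,1],z+q[:,2]]
        uv=(proj(p,Q)-[l-.5,t-.5])*S-.5
        cv2.fillConvexPoly(im,cv2.convexHull(np.round(uv*16).astype(np.int32)),1,shift=4)
    return im
def fit(views,m,x0,yaw=True,z=0):
    """views: list of (picture, full-size float mask)"""
    V=[]
    for p,M in views:
        ys,xs=np.nonzero(M>.5); l,t=xs.min()-12,ys.min()-12; w,h=xs.max()+12-l,ys.max()+12-t
        V.append((p,cv2.resize(M[t:t+h,l:l+w].astype(np.float32),(w*S,h*S),interpolation=cv2.INTER_LINEAR)>.5,(l,t,w,h)))
    def cost(v):
        e=0
        for p,B,win in V:
            s=sil(p,m,v[0],v[1],v[2] if yaw else 0,z,win)>0
            e-=(s&B).sum()/(s|B).sum()
        return e/len(V)
    n=3 if yaw else 2; x0=np.array(x0[:n],float)
    best=min((minimize(cost,x0+d,method="Nelder-Mead",options=dict(initial_simplex=np.vstack([x0+d]+[x0+d+k for k in np.diag([.01,.01,.15])[:n,:n]]),xatol=1e-4,fatol=1e-4)) for d in (np.zeros(n),np.array([.004,-.004,-.1])[:n])),key=lambda r:r.fun)
    return np.round(best.x,4),round(-best.fun,3)
def rect(p,l,t,r,b,f):
    M=np.zeros(p["color"].shape[:2],np.float32); M[t:b,l:r]=f(p["color"][t:b,l:r].astype(float)); return M
E
python3 - <<'E'
from h import *
p=read_camera("top"); q=read_camera("scene")
bri=lambda c: np.clip((c.mean(2)-60)/80,0,1)
col=lambda c: np.clip((c[...,0]-c[...,2]-15)/30,0,1)
for n,m,px,z,yaw in [("biground","pad",(215,223),0,1),("square","pad",(267,174),0,1),("smallround","pad",(328,226),0,1),("tee","tee",(375,172),0,1),("timer","timer",(272,226),0,1),("tkey","tkey",(163,219),0,1)]:
    w=26 if m in("tee","tkey") else 20
    if n=="timer": w=15
    u,v=px; M=rect(p,u-w,v-w,u+w,v+w,bri)
    if n=="tkey": M=rect(p,148,198,184,240,bri)
    k,lab,st,ce=cv2.connectedComponentsWithStats((M>.4).astype(np.uint8)); i=1+np.argmax(st[1:,4])
    M=M*(cv2.dilate((lab==i).astype(np.uint8),np.ones((3,3))))
    c=ray(p,*ce[i],.003)
    print(n,c.round(4),fit([(p,M)],m,(*c,-.3),True,z))
for n in("bottle","dropper","flask","timer"):
    out=[]
    for P in(p,q):
        for d in masks_of(P,n)[:4]:
            b=np.array(d["bbox"]);M=d["mask"].astype(np.float32)
            ce=(b[:2]+b[2:])/2; c=ray(P,*ce,.05 if n!="timer" else .01)
            out.append((P is p and "top" or "scene",d["score"],fit([(P,M)],n,(*c,-.3),n=="timer"), P["color"][d["mask"]].mean(0).round()))
    print(n,*out,sep="\n  ")
E
```

```text
biground [0.4373 0.1866] (array([0.4382, 0.1867, 0.4276]), np.float64(0.925))
square [0.6059 0.0154] (array([ 0.606 ,  0.0149, -0.4298]), np.float64(0.936))
smallround [ 0.4343 -0.1878] (array([ 0.4345, -0.1877, -0.1322]), np.float64(0.932))
tee [ 0.6303 -0.3407] (array([ 0.6132, -0.3339, -0.3744]), np.float64(0.814))
timer [ 0.432  -0.0017] (array([ 0.4318, -0.0018, -0.313 ]), np.float64(0.931))
tkey [0.4608 0.3592] (array([ 0.4395,  0.3638, -0.224 ]), np.float64(0.885))
bottle
  ('top', 0.82, (array([0.3615, 0.3033]), np.float64(0.934)), array([133.,  62.,  60.]))
  ('top', 0.71, (array([0.6067, 0.1912]), np.float64(0.922)), array([113.,  81.,  56.]))
  ('top', 0.53, (array([0.398 , 0.4401]), np.float64(0.879)), array([141.,  55.,  51.]))
  ('scene', 0.81, (array([0.6048, 0.1869]), np.float64(0.88)), array([115.,  78.,  38.]))
  ('scene', 0.79, (array([0.3963, 0.4465]), np.float64(0.683)), array([120.,  34.,  29.]))
  ('scene', 0.72, (array([0.3597, 0.3007]), np.float64(0.93)), array([132.,  31.,  26.]))
dropper
  ('top', 0.67, (array([ 0.6057, -0.1665]), np.float64(0.695)), array(
[... 211 characters left out ...]
  ('scene', 0.85, (array([ 0.4213, -0.3661]), np.float64(0.87)), array([178., 171., 150.]))
timer
  ('top', 0.84, (array([ 0.4305, -0.0026, -0.325 ]), np.float64(0.936)), array([205., 203., 193.]))
  ('top', 0.84, (array([ 0.4962,  0.4783, -0.3391]), np.float64(0.848)), array([ 84., 177., 103.]))
  ('top', 0.2, (array([ 0.6127,  0.1934, -0.4196]), np.float64(0.739)), array([114.,  82.,  57.]))
  ('scene', 0.68, (array([ 0.4262, -0.0062, -0.4357]), np.float64(0.823)), array([192., 187., 171.]))
  ('scene', 0.45, (array([ 0.4929,  0.4752, -0.3343]), np.float64(0.88)), array([ 53., 149.,  74.]))
  ('scene', 0.32, (array([ 0.4154, -0.2008, -0.0186]), np.float64(0.65)), array([231., 230., 226.]))
```

```bash
cat >> h.py <<'E'
def go(x,y,z,hd):
    "shift in tool axes and turn (deg about tool z) from the measured pose to TCP x,y,z with tool y heading hd"
    s=status.read_state(); Rm=R.from_rotvec(s["tcp_rot"]).as_matrix()
    d=Rm.T@(np.array([x,y,z])-s["tool_pos"])
    h=np.arctan2(Rm[1,1],Rm[0,1]); t=(h-hd+np.pi/2)%np.pi-np.pi/2
    print("t",round(s["time"],2),"pos",s["tool_pos"].round(4),"w",round(s["width"],2),"shift",d.round(4),"turn",round(np.degrees(t),1),"tilt",np.degrees(np.arccos(-Rm[2,2])).round(2),"F",s["wrist_force"].round(1))
E
python3 - <<'E'
from h import *
p=read_camera("top")
bri=lambda c: np.clip((c.mean(2)-60)/80,0,1)
M=rect(p,353,145,402,200,bri)
for mg in(.003,.005,.007,.009):
    MODEL["tee"]=[box(-.062-mg,.051,-.0095-mg,.0095+mg,0,.003),box(.041-mg,.061+mg,-.056-mg,.056+mg,0,.003)]
    print(mg,fit([(p,M)],"tee",(.613,-.334,-.37)))
print("bar,foot",ray(p,165.9,207.4,.006),ray(p,158.1,238,.006))
print("tee bar, foot",ray(p,713/2.58+100,52/2.58+140,.003),ray(p,683/2.58+100,137/2.58+140,.003))
go(.459,.359,.17,1.346)
E
```

```text
0.003 (array([ 0.612 , -0.335 , -0.3448]), np.float64(0.671))
0.005 (array([ 0.6128, -0.3351, -0.3729]), np.float64(0.784))
0.007 (array([ 0.6137, -0.3346, -0.3833]), np.float64(0.883))
0.009 (array([ 0.6133, -0.3341, -0.3799]), np.float64(0.925))
bar,foot [0.48691334 0.35067597] [0.38506954 0.37294233]
tee bar, foot [ 0.65939487 -0.3532696 ] [ 0.54679387 -0.31324897]
t 1.6 pos [0.2483 0.6276 0.2049] w 1.0 shift [-0.2947 -0.1723  0.0349] turn -8.7 tilt 0.0 F [-0.2 -0.1 -0.5]
```

drive_tool([
  [0,0,0,-0.03,-0.0175,0,0.5],
  [0,0,0,-0.03,-0.0175,0,0.5],
  [0,0,0,-0.03,-0.0175,0,0.5],
  [0,0,0,-0.03,-0.0175,0,0.5],
  [0,0,0,-0.03,-0.0175,0,0.5],
  [0,0,0,-0.03,-0.0175,0,0.5],
  [0,0,0,-0.03,-0.0175,0,0.5],
  [0,0,0,-0.03,-0.0175,0,0.5],
])

```text
time: 2.27
tool_pos: [0.4208, 0.4078, 0.2051]
tcp_rot: [0.588, 3.086, 0.001]
wrist_force: [0.4, -0.2, -0.3]
width: 0.5
grip_force: 0.0
```

drive_tool([
  [0,0,0,-0.03,-0.0175,0.01,0.5],
  [0,0,0,-0.025,-0.0145,0.02,0.5],
  [0,0,-4.4,0,0,0.03,0.5],
  [0,0,-4.3,0,0,0.03,0.5],
  [0,0,0,0,0,0.02,0.5],
  [0,0,0,0,0,0,0.5],
  [0,0,0,0,0,0,0.5],
])

```text
time: 2.85
tool_pos: [0.4584, 0.3584, 0.0937]
tcp_rot: [-0.353, -3.119, 0.003]
wrist_force: [0.0, 0.4, 0.3]
width: 0.498
grip_force: 0.0
```

```bash
python3 - <<'E'
from h import *
go(.458,.3585,.003,1.346)
E
```

```text
t 2.85 pos [0.4584 0.3584 0.0937] w 0.5 shift [0.0003 0.0003 0.0907] turn -0.0 tilt 0.19 F [0.  0.4 0.3]
```

drive_tool([
  [0,0,0,0,0,0.03,0.5],
  [0,0,0,0,0,0.03,0.5],
  [0,0,0,0,0,0.02,0.5],
  [0,0,0,0,0,0.01,0.5],
  [0,0,0,0,0,0,0.4],
  [0,0,0,0,0,0,0.2],
  [0,0,0,0,0,0,0],
  [0,0,0,0,0,0,0],
], force=50)

```text
time: 3.52
tool_pos: [0.4611, 0.3605, 0.0073]
tcp_rot: [0.352, 3.119, 0.004]
wrist_force: [-0.2, 0.2, 0.2]
width: 0.005
grip_force: 0.0
```

drive_tool([
  [0,0,0,0,0,0,0],
  [0,0,0,0,0,0,0],
  [0,0,0,0,0,0,0],
  [0,0,0,0,0,0,0],
])

```text
time: 3.85
tool_pos: [0.4595, 0.3593, 0.0052]
tcp_rot: [0.353, 3.121, 0.001]
wrist_force: [0.1, -0.1, 0.4]
width: 0.001
grip_force: 0.0
```

```bash
python3 - <<'E'
from h import *
for n,(l,t,r,b) in dict(scene=(150,120,260,210),top=(110,150,240,260)).items():
    p=read_camera(n)
    cv2.imwrite(f"pics/a_{n}.png",cv2.resize(p["color"][t:b,l:r,::-1],None,fx=5,fy=5,interpolation=cv2.INTER_CUBIC))
E
```

```text
(no output)
```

View pics/a_scene.png

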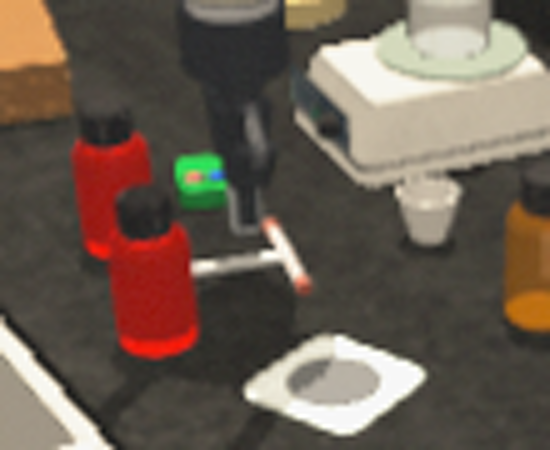

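View pics/a_top.png

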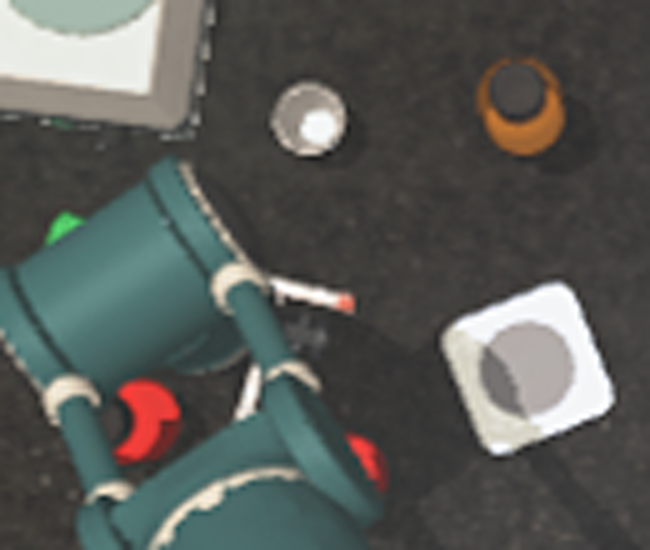

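```bash
python3 - <<'E'
from h import *
p=read_camera("scene"); q=read_camera("top")
s=status.read_state(); print(s["tool_pos"],s["width"])
x,y,a=.4395,.3638,-.22; c,sn=np.cos(a),np.sin(a)
P=np.array([s["tool_pos"],[x+.051*c,y+.051*sn,.006],[x-.057*c,y-.057*sn,.006],[x+.02*c,y+.02*sn,.006]])
print("scene crop",((proj(p,P)-[150,120])*5).round(), "top crop",((proj(q,P)-[110,150])*5).round())
print("tip ray z0.005",ray(p,150+245/5,120+230/5,.005))
for n in("bottle",):
    pass
print("bar mid by scene",ray(p,150+285/5,120+257/5,.006),"foot",)
E
```

```text
[0.45932744 0.35907137 0.0048017 ] -0.0013232265245224548
scene crop [[244. 258.]
 [285. 250.]
 [139. 274.]
 [243. 257.]] top crop [[266. 328.]
 [277. 283.]
 [235. 442.]
 [265. 329.]]
tip ray z0.005 [0.47918117 0.39672022]
bar mid by scene [0.48434793 0.34303399] foot
```

```bash
python3 - <<'E'
from h import *
p=read_camera("scene")
print("start tip",proj(p,np.array([[.248,.627,.2035],[.248,.627,.2165],[.248,.627,.2365]]))*1.5)
print((proj(p,np.array([[.4593,.359,z] for z in(.0048,.02,.03,.04)]))-[150,120])*5)
c=p["color"][150:185,185:225,::-1].astype(float); c=np.clip(c*1.6,0,255).astype(np.uint8)
cv2.imwrite("pics/b.png",cv2.resize(c,None,fx=15,fy=15,interpolation=cv2.INTER_CUBIC))
E
```

```text
start tip [[163.70809505 161.5894306 ]
 [162.82054872 156.42471017]
 [161.43983466 148.39019763]]
[[244.1709967  258.21615902]
 [243.01580898 239.89812956]
 [242.24941596 227.7452909 ]
 [241.47788273 215.51094298]]
```

View pics/b.png

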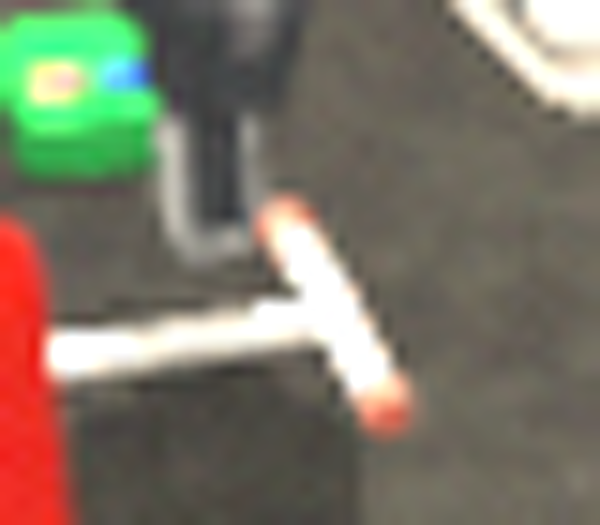

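The crops show the shut fingertips at scene px (199,167), about 4 px (roughly 15–20 mm) above the stem. The key hasn't moved. The tips sit higher than reported, so I'll feel down gently to the stem top.

drive_tool([
  [0,0,0,0,0,0.003,0],
  [0,0,0,0,0,0.002,0],
  [0,0,0,0,0,0,0],
  [0,0,0,0,0,0,0],
])

```text
time: 4.43
tool_pos: [0.4591, 0.3589, -0.0006]
tcp_rot: [-0.353, -3.121, 0.001]
wrist_force: [-0.4, 0.0, 0.1]
width: 0.001
grip_force: 0.0
```

drive_tool([
  [0,0,0,0,0,0.002,0],
  [0,0,0,0,0,0,0],
  [0,0,0,0,0,0,0],
])

```text
time: 4.68
tool_pos: [0.4593, 0.3591, -0.0023]
tcp_rot: [-0.353, -3.122, 0.0]
wrist_force: [0.1, -0.3, -0.1]
width: 0.001
grip_force: 0.0
```

drive_tool([
  [0,0,0,0,0,0.002,0],
  [0,0,0,0,0,0,0],
  [0,0,0,0,0,0,0],
])

```text
time: 4.93
tool_pos: [0.4593, 0.3591, -0.0043]
tcp_rot: [-0.353, -3.122, 0.0]
wrist_force: [0.6, 0.2, 0.1]
width: 0.004
grip_force: 0.0
```

drive_tool([
  [0,0,0,0,0,0.002,0],
  [0,0,0,0,0,0,0],
  [0,0,0,0,0,0,0],
])

```text
time: 5.18
tool_pos: [0.4593, 0.359, -0.0063]
tcp_rot: [-0.353, -3.121, 0.0]
wrist_force: [0.2, -0.8, 0.3]
width: -0.002
grip_force: 0.0
```

drive_tool([
  [0,0,0,0,0,0.002,0],
  [0,0,0,0,0,0,0],
  [0,0,0,0,0,0,0],
])

```text
time: 5.43
tool_pos: [0.4592, 0.3591, -0.0083]
tcp_rot: [-0.353, -3.121, 0.0]
wrist_force: [0.8, 0.5, 0.3]
width: -0.002
grip_force: 0.0
```

```bash
python3 - <<'E'
from h import *
p=read_camera("scene"); s=status.read_state()
print((proj(p,s["tool_pos"][None]+[[0,0,0],[0,0,.01],[0,0,.02]])-[185,145])*15)
c=p["color"][145:180,185:225,::-1].astype(float); c=np.clip(c*1.6,0,255).astype(np.uint8)
cv2.imwrite("pics/b2.png",cv2.resize(c,None,fx=15,fy=15,interpolation=cv2.INTER_CUBIC))
E
```

```text
[[210.33501609 445.91535298]
 [208.07825889 410.1345528 ]
 [205.80650829 374.11603277]]
```

View pics/b2.png

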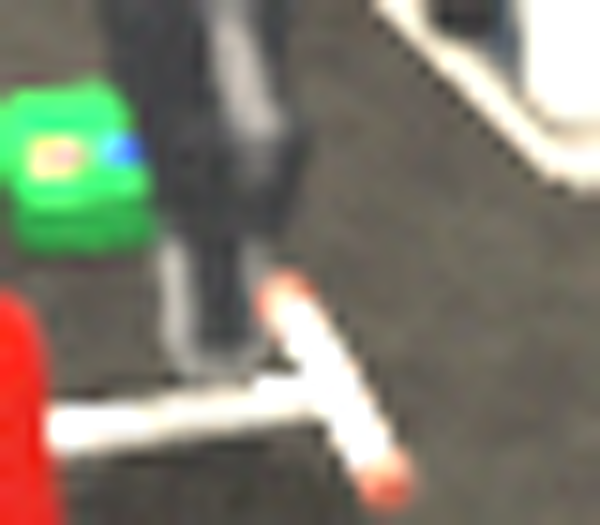

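drive_tool([
  [0,0,0,0,0,0.002,0],
  [0,0,0,0,0,0,0],
  [0,0,0,0,0,0,0],
])

```text
time: 5.73
tool_pos: [0.4592, 0.359, -0.0103]
tcp_rot: [-0.353, -3.121, 0.0]
wrist_force: [0.2, -0.4, -0.1]
width: 0.003
grip_force: 0.0
```

drive_tool([
  [0,0,0,0,0,0.002,0],
  [0,0,0,0,0,0,0],
  [0,0,0,0,0,0,0],
])

```text
time: 5.98
tool_pos: [0.4592, 0.3591, -0.0123]
tcp_rot: [-0.353, -3.121, 0.0]
wrist_force: [-0.7, 0.3, -0.7]
width: 0.0
grip_force: 0.0
```

drive_tool([
  [0,0,0,0,0,0.002,0],
  [0,0,0,0,0,0,0],
  [0,0,0,0,0,0,0],
])

```text
time: 6.23
tool_pos: [0.4592, 0.3591, -0.0143]
tcp_rot: [-0.353, -3.121, 0.0]
wrist_force: [-0.0, -0.4, -0.4]
width: 0.002
grip_force: 0.0
```

drive_tool([
  [0,0,0,0,0,0.0015,0],
  [0,0,0,0,0,0,0],
  [0,0,0,0,0,0,0],
])

```text
time: 6.48
tool_pos: [0.4593, 0.3591, -0.0158]
tcp_rot: [-0.353, -3.122, 0.0]
wrist_force: [-0.6, 0.0, 0.2]
width: -0.0
grip_force: 0.0
```

```bash
python3 - <<'E'
from h import *
p=read_camera("scene"); s=status.read_state(); print(s["tool_pos"],s["wrist_force"])
c=p["color"][145:180,185:225,::-1].astype(float); c=np.clip(c*1.6,0,255).astype(np.uint8)
cv2.imwrite("pics/b3.png",cv2.resize(c,None,fx=15,fy=15,interpolation=cv2.INTER_CUBIC))
E
```

```text
[ 0.45932743  0.35910882 -0.01570358] [ 0.28881421 -0.06884899  0.34368871]
```

View pics/b3.png

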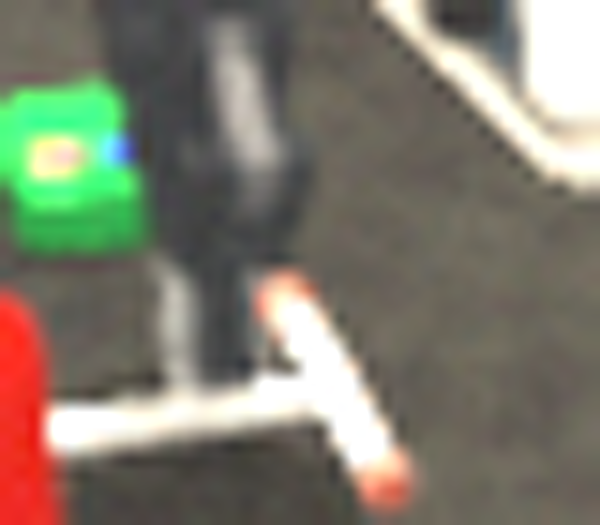

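The fingertips now pass behind the stem (their bottom edge is hidden at b3 (210,395)). The reported TCP is therefore off from the real tip. I'll touch the bench to get the z offset, then take xy from the camera.

drive_tool([
  [0,0,0,0,0,0.002,0],
  [0,0,0,0,0,0,0],
  [0,0,0,0,0,0,0],
])

```text
time: 6.78
tool_pos: [0.4597, 0.3594, -0.0167]
tcp_rot: [0.352, 3.121, 0.001]
wrist_force: [-0.2, -1.6, 5.9]
width: 0.003
grip_force: 2.7
```

drive_tool([
  [0,0,0,0,0,0.0015,0],
  [0,0,0,0,0,0,0],
  [0,0,0,0,0,0,0],
])

```text
time: 7.03
tool_pos: [0.4598, 0.3595, -0.017]
tcp_rot: [0.353, 3.121, 0.0]
wrist_force: [-3.6, -2.8, 14.6]
width: -0.002
grip_force: 6.9
```

```bash
python3 - <<'E'
from h import *
s=status.read_state(); print({k:np.round(v,3) for k,v in s.items()})
E
```

```text
{'time': np.float64(7.033), 'q': array([ 0.621,  0.324,  1.98 , -0.   ,  0.837, -0.725]), 'joint_vel': array([ 0.001, -0.002, -0.   ,  0.   , -0.001,  0.002]), 'joint_torque': array([-9.3000e-02, -3.9727e+01, -2.6565e+01,  2.0000e-02, -1.8430e+00,
       -8.0000e-03]), 'tool_pos': array([ 0.46 ,  0.359, -0.017]), 'tcp_rot': array([0.353, 3.121, 0.   ]), 'wrist_force': array([-3.632, -2.834, 14.583]), 'torque': array([-0.607,  0.816,  0.037]), 'grip_force': np.float64(6.9), 'width': np.float64(-0.002)}
```

drive_tool([
  [0,0,0,0,0,-0.005,0],
  [0,0,0,0,0,-0.02,0],
  [0,0,0,0,0,-0.03,0],
  [0,0,0,0,0,-0.03,0],
  [0,0,0,0,0,-0.03,0],
  [0,0,0,0,0,0,0],
  [0,0,0,0,0,0,0],
  [0,0,0,0,0,0,0],
])

```text
time: 7.7
tool_pos: [0.4591, 0.359, 0.0955]
tcp_rot: [-0.353, -3.122, 0.0]
wrist_force: [-0.4, -0.3, 0.3]
width: 0.003
grip_force: 0.0
```

```bash
cat >> h.py <<'E'
def tip(p,ref="pics/scene0.png",thr=40):
    "mask of the moved stuff near the reported TCP in the scene picture"
    r=cv2.resize(cv2.imread(ref),(512,384),interpolation=cv2.INTER_AREA)[:,:,::-1].astype(int)
    d=np.abs(p["color"].astype(int)-r).sum(2)
    t=status.read_state()["tool_pos"]; u,v=proj(p,t[None])[0]
    return d,u,v
E
python3 - <<'E'
from h import *
p=read_camera("scene"); np.save("s1.npy",p["color"])
d,u,v=tip(p); s=status.read_state(); print(s["tool_pos"],s["wrist_force"],u,v)
u,v=int(u),int(v)
print("cols",u-9,"..",u+9)
for r in range(v-14,v+4): print(r,d[r,u-9:u+10])
E
```

```text
[0.45837311 0.35843967 0.09447959] [-0.12439296 -0.59347979 -0.27660922] 197.27229619282295 149.60001799920198
cols 188 .. 206
135 [ 20  22  22  20  17  40 176 124  11  29  24  11  99  46  14  24  23  14
  21]
136 [ 18  17  23  23  17  60 180 126   9  22  31  22 114  62  21  21  23  19
  17]
137 [ 20  15  23  16  18  87 161 110  10  40  36  23 136  62  21  17  18  26
  15]
138 [ 21  12  16  16  21  72 129 122  16  42  44  35 133  65  20  24  18  15
  19]
139 [ 16  15  12  24  14  51 127 147  28  15  27  35 129  64  19  23  22  20
  22]
140 [ 17  19  20  23  16  49 143 146  27  11  18  30 143  65  17  26  16  17
  20]
141 [ 17  20  19  21  19  39 159 157  26  45  24  23 141  72  13  18  17  23
  18]
142 [ 20  18  22  26  24  21 118 169 104  75  76 117 146  60  16  18  13  21
  18]
143 [ 16  20  19  16  20  24  55 141 144 139 127 141 101  36  21  17  19  15
  25]
144 [16 21 15 15 16 22 16 33 72 80 53 19 19 21 15 17 19 15 24]
145 [15 20 12 18 14 18 18 22 17 20 24 14 22 14 16 22 22 15 25]
146 [17 21 12 21 20 23 18 20 15 15 20 18 15 19 14 19 13 19 11]
147 [14 18 16 20 25 25 18 13 20 24 18 17 19 19 22 20 13 20 16]
148 [14 22 23 23 17 22 25 13 18 27 20 23 21 14 17 21 20 17 13]
149 [25 28 19 19 16 20  8 10 18 16 18 19 14 21 14 25 15 19 15]
150 [12 19 22 21 18 22 28 25 33 36 30 35 22 18 14 14 17 16 10]
151 [36 39 40 32 39 35 38 36 32 32 33 37 32 20 24 14 19 21 21]
152 [36 31 27 26 36 29 26 27 35 23 31 26 44 21 21 17 22 19 28]
```

The numeric tip (rows 142–144, columns 193–201) matches the reported xy. It sits about 25 mm high, so the contact was the stem top: z offset ≈ +26 mm, xy fine. I'll descend opened around the stem.

drive_tool([
  [0,0,0,0,0,0.03,0.4],
  [0,0,0,0,0,0.03,0.4],
  [0,0,0,0,0,0.03,0.4],
  [0,0,0,0,0,0.015,0.4],
  [0,0,0,0,0,0.005,0.4],
  [0,0,0,0,0,0,0.4],
  [0,0,0,0,0,0,0.4],
])

```text
time: 8.33
tool_pos: [0.459, 0.3589, -0.0147]
tcp_rot: [-0.353, -3.121, 0.001]
wrist_force: [0.7, 0.7, 0.7]
width: 0.402
grip_force: 0.0
```

drive_tool([
  [0,0,0,0,0,0.002,0.4],
  [0,0,0,0,0,0,0.4],
  [0,0,0,0,0,0,0.4],
])

```text
time: 8.58
tool_pos: [0.4603, 0.3598, -0.0148]
tcp_rot: [0.352, 3.12, 0.002]
wrist_force: [-1.6, 0.1, 0.8]
width: 0.401
grip_force: 0.0
```

drive_tool([
  [0,0,0,0,0,0.002,0.4],
  [0,0,0,0,0,0,0.4],
  [0,0,0,0,0,0,0.4],
])

```text
time: 8.83
tool_pos: [0.4595, 0.3592, -0.0178]
tcp_rot: [0.353, 3.121, 0.0]
wrist_force: [-0.4, -0.1, 0.5]
width: 0.399
grip_force: 0.0
```

drive_tool([
  [0,0,0,0,0,0.002,0.4],
  [0,0,0,0,0,0,0.4],
  [0,0,0,0,0,0,0.4],
])

```text
time: 9.08
tool_pos: [0.4592, 0.359, -0.0203]
tcp_rot: [-0.353, -3.121, 0.0]
wrist_force: [0.6, 0.2, 0.1]
width: 0.404
grip_force: 0.0
```

drive_tool([
  [0,0,0,0,0,0.001,0.4],
  [0,0,0,0,0,0,0.2],
  [0,0,0,0,0,0,0.1],
  [0,0,0,0,0,0,0],
  [0,0,0,0,0,0,0],
  [0,0,0,0,0,0,0],
])

```text
time: 9.58
tool_pos: [0.4593, 0.3591, -0.021]
tcp_rot: [-0.353, -3.122, 0.0]
wrist_force: [-0.9, -1.1, 2.5]
width: 0.066
grip_force: 48.9
```

drive_tool([
  [0,0,0,0,0,0,0.3],
  [0,0,0,0,0,0,0.3],
  [0,0,0,0,0,0.0035,0.3],
  [0,0,0,0,0,0,0.3],
  [0,0,0,0,0,0,0.3],
])

```text
time: 10.0
tool_pos: [0.4591, 0.3589, -0.0251]
tcp_rot: [-0.353, -3.121, 0.001]
wrist_force: [-0.3, 0.4, 0.2]
width: 0.297
grip_force: 0.0
```

drive_tool([
  [0,0,0,0,0,0,0.15],
  [0,0,0,0,0,0,0],
  [0,0,0,0,0,0,0],
  [0,0,0,0,0,0,0],
  [0,0,0,0,0,0,0],
  [0,0,0,0,0,0,0],
])

```text
time: 10.5
tool_pos: [0.4594, 0.3592, -0.0246]
tcp_rot: [0.353, 3.122, 0.0]
wrist_force: [-0.8, -0.5, -0.0]
width: 0.074
grip_force: 48.8
```

drive_tool([
  [0,0,0,0,0,-0.005,0],
  [0,0,0,0,0,-0.015,0],
  [0,0,0,0,0,-0.03,0],
  [0,0,0,0,0,-0.03,0],
  [0,0,0,0,0,-0.03,0],
  [0,0,0,0,0,0,0],
  [0,0,0,0,0,0,0],
], force=70)

```text
time: 11.08
tool_pos: [0.4612, 0.3604, 0.0883]
tcp_rot: [0.352, 3.118, 0.006]
wrist_force: [0.6, 0.2, -2.2]
width: 0.064
grip_force: 69.0
```

```bash
python3 - <<'E'
from h import *
go(.613+.02*np.cos(-.38),-.334+.02*np.sin(-.38),.15,np.pi/2-.38)
p=read_camera("scene")
cv2.imwrite("pics/c.png",cv2.resize(p["color"][120:195,150:250,::-1],None,fx=6,fy=6,interpolation=cv2.INTER_CUBIC))
E
```

```text
t 11.08 pos [0.4612 0.3604 0.0883] w 0.06 shift [-0.3229 -0.6459 -0.0632] turn 8.9 tilt 0.32 F [ 0.6  0.2 -2.2]
```

View pics/c.png

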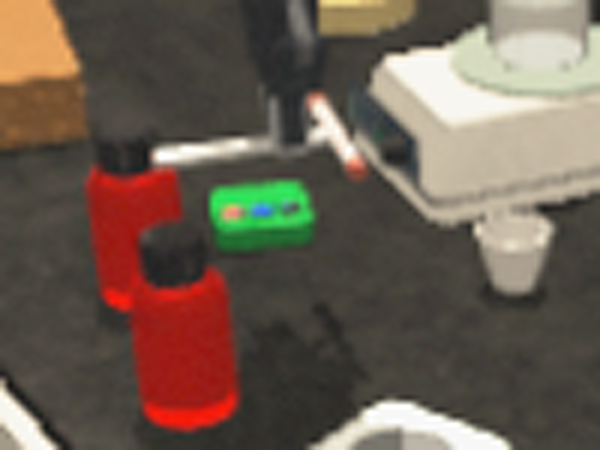

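drive_tool([
  [0,0,0,0,0,-0.025,0],
  [0,0,0,0,0,-0.03,0],
  [0,0,0,-0.008,-0.016,0,0],
  [0,0,0,-0.014,-0.028,0,0],
  [0,0,0,-0.0175,-0.035,0,0],
  [0,0,0,-0.0175,-0.035,0,0],
  [0,0,0,-0.0175,-0.035,0,0],
  [0,0,0,-0.0175,-0.035,0,0],
])

```text
time: 11.8
tool_pos: [0.5061, 0.1572, 0.1378]
tcp_rot: [-0.351, -3.118, 0.003]
wrist_force: [1.2, -0.2, -1.9]
width: 0.064
grip_force: 69.1
```

drive_tool([
  [0,0,0,-0.0175,-0.035,0,0],
  [0,0,0,-0.0175,-0.035,0,0],
  [0,0,0,-0.0175,-0.035,0,0],
  [0,0,0,-0.0175,-0.035,0,0],
  [0,0,0,-0.0175,-0.035,0,0],
  [0,0,0,-0.0175,-0.035,0,0],
  [0,0,0,-0.0175,-0.035,0,0],
  [0,0,0,-0.0175,-0.035,0,0],
])

```text
time: 12.47
tool_pos: [0.5802, -0.1463, 0.1375]
tcp_rot: [-0.352, -3.117, -0.001]
wrist_force: [0.8, -0.1, -2.1]
width: 0.058
grip_force: 69.1
```

drive_tool([
  [0,0,0,-0.0175,-0.035,0,0],
  [0,0,0,-0.0175,-0.035,0,0],
  [0,0,0,-0.0175,-0.035,0,0],
  [0,0,0,-0.014,-0.028,0,0],
  [0,0,4.5,0,0,0,0],
  [0,0,4.4,0,0,0,0],
  [0,0,0,0,0,0,0],
  [0,0,0,0,0,0,0],
])

```text
time: 13.13
tool_pos: [0.6156, -0.2888, 0.1376]
tcp_rot: [-0.59, -3.081, -0.002]
wrist_force: [0.9, 0.1, -2.1]
width: 0.064
grip_force: 69.1
```

```bash
python3 - <<'E'
from h import *
go(.613+.02*np.cos(-.38),-.334+.02*np.sin(-.38),-.020,np.pi/2-.38)
E
```

```text
t 13.13 pos [ 0.6156 -0.2888  0.1376] w 0.06 shift [-0.035  -0.0431  0.1574] turn 0.1 tilt 0.26 F [ 0.9  0.1 -2.1]
```

drive_tool([
  [0,0,0,-0.012,-0.0145,0,0],
  [0,0,0,-0.012,-0.0145,0,0],
  [0,0,0,-0.011,-0.014,0,0],
  [0,0,0,0,0,0.03,0],
  [0,0,0,0,0,0.035,0],
  [0,0,0,0,0,0.035,0],
  [0,0,0,0,0,0.025,0],
  [0,0,0,0,0,0,0],
])

```text
time: 13.8
tool_pos: [0.6275, -0.338, 0.0063]
tcp_rot: [-0.587, -3.072, -0.008]
wrist_force: [-1.3, 0.9, -2.6]
width: 0.068
grip_force: 69.2
```

drive_tool([
  [0,0,0,0,0,0.015,0],
  [0,0,0,0,0,0.008,0],
  [0,0,0,0,0,0.005,0],
  [0,0,0,0,0,0,0],
  [0,0,0,0,0,0,0],
])

```text
time: 14.22
tool_pos: [0.6345, -0.3427, -0.0114]
tcp_rot: [0.593, 3.083, -0.001]
wrist_force: [-0.1, -0.8, -1.4]
width: 0.065
grip_force: 69.2
```

```bash
python3 - <<'E'
from h import *
go(.613+.02*np.cos(-.38),-.334+.02*np.sin(-.38),-.021,np.pi/2-.38)
E
```

```text
t 14.22 pos [ 0.6345 -0.3427 -0.0114] w 0.07 shift [0.0032 0.0001 0.0096] turn 0.0 tilt 0.1 F [-0.1 -0.8 -1.4]
```

drive_tool([
  [0,0,0,0.002,0,0.004,0],
  [0,0,0,0,0,0.003,0],
  [0,0,0,0,0,0.002,0],
  [0,0,0,0,0,0,0],
  [0,0,0,0,0,0,0],
])

```text
time: 14.63
tool_pos: [0.6319, -0.3417, -0.0215]
tcp_rot: [0.594, 3.085, -0.0]
wrist_force: [-0.7, -0.4, -0.2]
width: 0.065
grip_force: 69.5
```

drive_tool([
  [0,0,0,0,0,0,0.1],
  [0,0,0,0,0,0,0.25],
  [0,0,0,0,0,0,0.3],
  [0,0,0,0,0,-0.01,0.3],
  [0,0,0,0,0,-0.03,0.5],
  [0,0,0,0,0,-0.04,1],
  [0,0,0,0,0,-0.04,1],
  [0,0,0,0,0,-0.03,1],
])

```text
time: 15.3
tool_pos: [0.6331, -0.3423, 0.1333]
tcp_rot: [0.593, 3.081, -0.002]
wrist_force: [0.8, 0.1, 1.3]
width: 0.853
grip_force: 0.0
```

```bash
python3 - <<'E'
from h import *
go(.606,-.169,.15,np.pi/2-.38)
E
```

```text
t 15.3 pos [ 0.6331 -0.3423  0.1333] w 0.85 shift [ 0.0894  0.1508 -0.0172] turn -0.0 tilt 0.25 F [0.8 0.1 1.3]
```

drive_tool([
  [0,0,0,0.018,0.03,-0.01,1],
  [0,0,0,0.018,0.03,0,1],
  [0,0,0,0.018,0.03,0,1],
  [0,0,0,0.018,0.03,0,1],
  [0,0,0,0.0175,0.031,0,1],
  [0,0,0,0,0,0,1],
  [0,0,0,0,0,0,1],
  [0,0,0,0,0,0,1],
])

```text
time: 15.97
tool_pos: [0.6054, -0.1683, 0.1395]
tcp_rot: [0.592, 3.084, -0.001]
wrist_force: [-0.1, 0.4, 0.4]
width: 0.997
grip_force: 0.0
```

```bash
python3 - <<'E'
from h import *
go(.606,-.169,.04,np.pi/2-.38)
p=read_camera("scene")
# key check in the free view
q=p["color"]
c=q[160:290,300:420,::-1]
cv2.imwrite("pics/d.png",cv2.resize(c,None,fx=4.5,fy=4.5,interpolation=cv2.INTER_CUBIC))
E
```

```text
t 15.97 pos [ 0.6054 -0.1683  0.1395] w 1.0 shift [-0.0007 -0.0004  0.0995] turn 0.0 tilt 0.11 F [-0.1  0.4  0.4]
```

View pics/d.png

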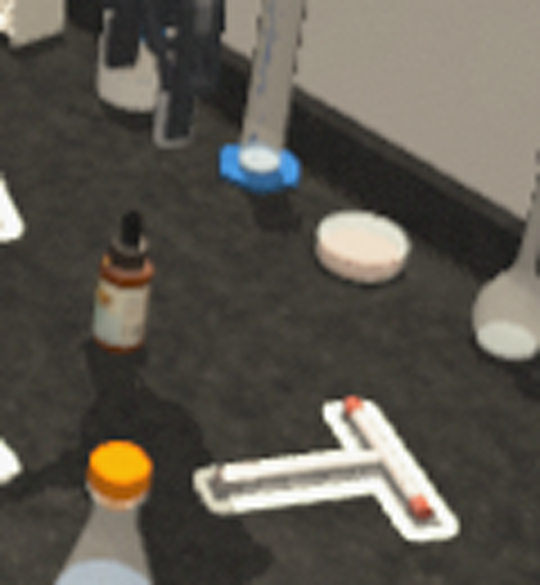

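drive_tool([
  [0,0,0,0,0,0.03,1],
  [0,0,0,0,0,0.035,1],
  [0,0,0,0,0,0.025,1],
  [0,0,0,0,0,0.01,1],
  [0,0,0,0,0,0.005,1],
  [0,0,0,0,0,0,1],
  [0,0,0,0,0,0,1],
])

```text
time: 16.6
tool_pos: [0.6061, -0.1691, 0.0347]
tcp_rot: [0.595, 3.083, -0.0]
wrist_force: [-0.0, 0.0, 0.0]
width: 1.002
grip_force: 0.0
```

drive_tool([
  [0,0,0,0,0,0.005,1],
  [0,0,0,0,0,0.005,1],
  [0,0,0,0,0,0,1],
  [0,0,0,0,0,0,1],
])

```text
time: 16.93
tool_pos: [0.6048, -0.1681, 0.0236]
tcp_rot: [0.594, 3.085, -0.0]
wrist_force: [0.4, 0.1, 0.4]
width: 1.001
grip_force: 0.0
```

drive_tool([
  [0,0,0,0,0,0.005,1],
  [0,0,0,0,0,0.004,1],
  [0,0,0,0,0,0,1],
  [0,0,0,0,0,0,1],
])

```text
time: 17.27
tool_pos: [0.6043, -0.1679, 0.0137]
tcp_rot: [-0.593, -3.084, -0.0]
wrist_force: [-0.7, 0.8, -0.0]
width: 1.001
grip_force: 0.0
```

drive_tool([
  [0,0,0,0,0,0.004,1],
  [0,0,0,0,0,0,0.8],
  [0,0,0,0,0,0,0.7],
  [0,0,0,0,0,0,0.6],
  [0,0,0,0,0,0,0.5],
  [0,0,0,0,0,0,0.42],
  [0,0,0,0,0,0,0.36],
  [0,0,0,0,0,0,0.3],
], force=25)

```text
time: 17.93
tool_pos: [0.605, -0.1683, 0.0107]
tcp_rot: [0.594, 3.085, -0.0]
wrist_force: [-1.0, -0.3, 0.8]
width: 0.367
grip_force: 24.9
```

drive_tool([
  [0,0,0,0,0,0,0.2],
  [0,0,0,0,0,0,0.2],
  [0,0,0,0,0,0,0.2],
  [0,0,0,0,0,0,0.2],
])

```text
time: 18.27
tool_pos: [0.605, -0.1683, 0.0107]
tcp_rot: [0.594, 3.085, -0.0]
wrist_force: [-0.7, -0.9, 3.3]
width: 0.368
grip_force: 24.9
```

drive_tool([
  [0,0,0,0,0,-0.005,0.2],
  [0,0,0,0,0,-0.01,0.2],
  [0,0,0,0,0,-0.015,0.2],
  [0,0,0,0,0,-0.01,0.2],
  [0,0,0,0,0,0,0.2],
  [0,0,0,0,0,0,0.2],
], force=35)

```text
time: 18.77
tool_pos: [0.6058, -0.1684, 0.0517]
tcp_rot: [0.593, 3.082, -0.0]
wrist_force: [-0.2, 0.3, -0.3]
width: 0.363
grip_force: 34.7
```

```bash
python3 - <<'E'
from h import *
go(.434,-.189,.0137,np.pi/2-.38)
p=read_camera("top"); np.save("t2.npy",p["color"]); q=read_camera("scene")
for P in(p,q):
    c=P["color"]
    for n,px,w in(("big",(.438,.187),.06),("sq",(.606,.0155),.06),("small",(.4345,-.188),.06)):
        u=proj(P,np.array([[px[0]+i*w,px[1]+j*w,.003] for i in(-1,1) for j in(-1,1)])); l,t=u.min(0).astype(int); r,b=u.max(0).astype(int)+1
        M=rect(P,l,t,r,b,lambda c: np.clip((c.mean(2)-60)/80,0,1))
        k,lab,st,ce=cv2.connectedComponentsWithStats((M>.4).astype(np.uint8)); i=1+np.argmax(st[1:,4])
        M*=cv2.dilate((lab==i).astype(np.uint8),np.ones((3,3)))
        print(n,fit([(P,M)],"pad",(*px,dict(big=.43,sq=-.43,small=-.13)[n])))
    MODEL["tee"]=[box(-.071,.051,-.0185,.0185,0,.003),box(.032,.070,-.065,.065,0,.003)]
    u=proj(P,np.array([[.613+i*.1,-.334+j*.1,.003] for i in(-1,1) for j in(-1,1)])); l,t=u.min(0).astype(int); r,b=u.max(0).astype(int)+1
    M=rect(P,l,t,r,b,lambda c: np.clip((c.mean(2)-60)/80,0,1))
    k,lab,st,ce=cv2.connectedComponentsWithStats((M>.4).astype(np.uint8)); i=1+np.argmax(st[1:,4])
    M*=cv2.dilate((lab==i).astype(np.uint8),np.ones((3,3)))
    print("tee+key",fit([(P,M)],"tee",(.613,-.334,-.38)))
c=p["color"][140:205,345:410,::-1]
cv2.imwrite("pics/e.png",cv2.resize(c,None,fx=8,fy=8,interpolation=cv2.INTER_CUBIC))
E
```

```text
t 18.77 pos [ 0.6058 -0.1684  0.0517] w 0.36 shift [ 0.152  -0.0829  0.0376] turn -0.0 tilt 0.15 F [-0.2  0.3 -0.3]
big (array([0.438 , 0.1865, 0.4184]), np.float64(0.925))
sq (array([ 0.6062,  0.0151, -0.4196]), np.float64(0.936))
small (array([ 0.3546, -0.1622, -0.015 ]), np.float64(0.043))
tee+key (array([ 0.6127, -0.3327, -0.3397]), np.float64(0.519))
big (array([0.4368, 0.1838, 0.4299]), np.float64(0.903))
sq (array([ 0.605 ,  0.0129, -0.4315]), np.float64(0.918))
small (array([ 0.4327, -0.1901, -0.1464]), np.float64(0.931))
tee+key (array([ 0.6121, -0.3364, -0.3771]), np.float64(0.919))
```

View pics/e.png

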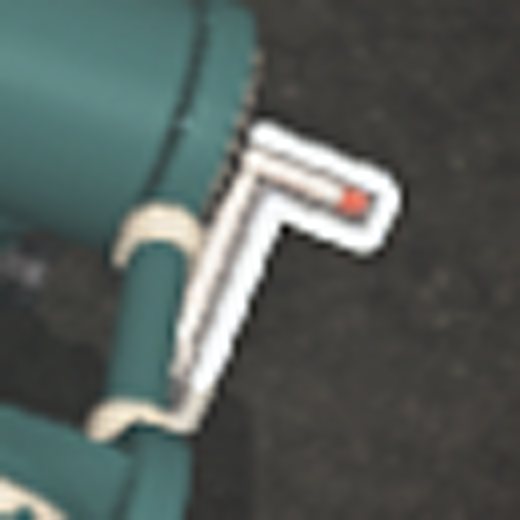

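drive_tool([
  [0,0,0,0.01,-0.005,0,0.2],
  [0,0,0,0.024,-0.013,0,0.2],
  [0,0,0,0.03,-0.017,0,0.2],
  [0,0,0,0.03,-0.017,0,0.2],
  [0,0,0,0.028,-0.015,0,0.2],
  [0,0,0,0.02,-0.011,0,0.2],
  [0,0,0,0.01,-0.005,0,0.2],
  [0,0,0,0,0,0,0.2],
])

```text
time: 19.53
tool_pos: [0.4291, -0.1881, 0.0492]
tcp_rot: [-0.596, -3.081, -0.001]
wrist_force: [-0.3, -0.2, -1.2]
width: 0.361
grip_force: 34.8
```

drive_tool([
  [0,0,0,0,0,0.01,0.2],
  [0,0,0,0,0,0.01,0.2],
  [0,0,0,0,0,0.005,0.2],
  [0,0,0,0,0,0,0.2],
  [0,0,0,0,0,0,0.2],
])

```text
time: 19.95
tool_pos: [0.4329, -0.1883, 0.0243]
tcp_rot: [-0.592, -3.083, -0.001]
wrist_force: [0.6, -1.1, 0.3]
width: 0.364
grip_force: 34.8
```

```bash
python3 - <<'E'
from h import *
go(.4336,-.1889,.0137,np.pi/2-.38)
q=read_camera("scene")
P=q
l,t,r,b=300,200,350,270
c=q["color"][t:b,l:r,::-1]
cv2.imwrite("pics/f.png",cv2.resize(c,None,fx=8,fy=8,interpolation=cv2.INTER_CUBIC))
E
```

```text
t 19.95 pos [ 0.4329 -0.1883  0.0243] w 0.36 shift [-0.0009 -0.0003  0.0106] turn 0.0 tilt 0.12 F [ 0.6 -1.1  0.3]
```

drive_tool([
  [0,0,0,0,0,0.004,0.2],
  [0,0,0,0,0,0.003,0.2],
  [0,0,0,0,0,0.0015,0.2],
  [0,0,0,0,0,0,0.2],
  [0,0,0,0,0,0,0.2],
])

```text
time: 20.42
tool_pos: [0.4328, -0.1887, 0.0168]
tcp_rot: [-0.594, -3.085, -0.0]
wrist_force: [-0.1, -1.8, -0.5]
width: 0.362
grip_force: 34.8
```

```bash
python3 - <<'E'
from h import *
go(.4336,-.1889,.0137,np.pi/2-.38)
E
```

```text
t 20.42 pos [ 0.4328 -0.1887  0.0168] w 0.36 shift [-0.0008  0.0001  0.0031] turn -0.0 tilt 0.01 F [-0.1 -1.8 -0.5]
```

drive_tool([
  [0,0,0,0,0,0.0015,0.2],
  [0,0,0,0,0,0.001,0.2],
  [0,0,0,0,0,0,0.2],
  [0,0,0,0,0,0,0.2],
])

```text
time: 20.75
tool_pos: [0.4328, -0.1888, 0.0144]
tcp_rot: [-0.594, -3.085, 0.0]
wrist_force: [0.0, -0.6, -0.7]
width: 0.369
grip_force: 34.8
```

drive_tool([
  [0,0,0,0,0,0.0007,0.2],
  [0,0,0,0,0,0,0.2],
  [0,0,0,0,0,0,0.2],
])

```text
time: 21.0
tool_pos: [0.4329, -0.1888, 0.0137]
tcp_rot: [0.594, 3.085, -0.0]
wrist_force: [-0.4, -0.9, -0.2]
width: 0.365
grip_force: 34.8
```

drive_tool([
  [0,0,0,0,0,0,0.42],
  [0,0,0,0,0,0,0.5],
  [0,0,0,0,0,0,0.7],
  [0,0,0,0,0,0,1],
  [0,0,0,0,0,0,1],
  [0,0,0,0,0,-0.015,1],
  [0,0,0,0,0,-0.035,1],
  [0,0,0,0,0,-0.04,1],
])

```text
time: 21.67
tool_pos: [0.4301, -0.1874, 0.102]
tcp_rot: [-0.593, -3.078, -0.003]
wrist_force: [0.7, -0.4, -0.2]
width: 0.998
grip_force: 0.0
```

```bash
python3 - <<'E'
from h import *
go(.4306,-.0035,.09,1.251)
q=read_camera("scene")
for d in masks_of(q,"dropper")[:2]: print(d["score"],d["bbox"],fit([(q,d["mask"].astype(np.float32))],"dropper",(.434,-.189),False,.003))
E
```

```text
t 21.67 pos [ 0.4301 -0.1874  0.102 ] w 1.0 shift [0.0677 0.1709 0.0125] turn -3.5 tilt 0.4 F [ 0.7 -0.4 -0.2]
0.78 [279.0, 232.2, 290.9, 261.4] (array([ 0.4333, -0.1911]), np.float64(0.887))
```

drive_tool([
  [0,0,0,0.0135,0.034,0,1],
  [0,0,0,0.0135,0.034,0,1],
  [0,0,0,0.0135,0.034,0,1],
  [0,0,0,0.0135,0.034,0,1],
  [0,0,0,0.0135,0.034,0,1],
  [0,0,-3.5,0,0,0,1],
  [0,0,0,0,0,0,1],
  [0,0,0,0,0,0,1],
])

```text
time: 22.43
tool_pos: [0.4333, -0.0056, 0.1036]
tcp_rot: [0.499, 3.102, -0.001]
wrist_force: [0.3, 0.2, -0.7]
width: 1.0
grip_force: 0.0
```

```bash
python3 - <<'E'
from h import *
go(.4306,-.0035,-.027,1.251)
E
```

```text
t 22.43 pos [ 0.4333 -0.0056  0.1036] w 1.0 shift [0.0032 0.0012 0.1306] turn 0.0 tilt 0.02 F [ 0.3  0.2 -0.7]
```

drive_tool([
  [0,0,0,0.003,0.001,0.025,1],
  [0,0,0,0,0,0.035,1],
  [0,0,0,0,0,0.025,1],
  [0,0,0,0,0,0.015,1],
  [0,0,0,0,0,0.005,1],
  [0,0,0,0,0,0,1],
  [0,0,0,0,0,0,1],
])

```text
time: 23.02
tool_pos: [0.4313, -0.0048, -0.0009]
tcp_rot: [0.502, 3.101, -0.0]
wrist_force: [-0.2, -0.0, 1.2]
width: 1.002
grip_force: 0.0
```

drive_tool([
  [0,0,0,0,0,0.008,1],
  [0,0,0,0,0,0.006,1],
  [0,0,0,0,0,0,1],
  [0,0,0,0,0,0,1],
])

```text
time: 23.35
tool_pos: [0.4306, -0.004, -0.0154]
tcp_rot: [-0.499, -3.101, 0.0]
wrist_force: [0.8, -0.1, -0.1]
width: 1.001
grip_force: 0.0
```

```bash
python3 - <<'E'
from h import *
go(.4306,-.0035,-.027,1.251)
E
```

```text
t 23.35 pos [ 0.4306 -0.004  -0.0154] w 1.0 shift [0.0002 0.0004 0.0116] turn 0.0 tilt 0.01 F [ 0.8 -0.1 -0.1]
```

drive_tool([
  [0,0,0,0,0,0.006,1],
  [0,0,0,0,0,0.004,1],
  [0,0,0,0,0,0.0015,1],
  [0,0,0,0,0,0,1],
  [0,0,0,0,0,0,0.9],
], force=30)

```text
time: 23.77
tool_pos: [0.4305, -0.0039, -0.027]
tcp_rot: [-0.499, -3.101, 0.0]
wrist_force: [1.0, 0.5, 0.6]
width: 0.905
grip_force: 0.0
```

drive_tool([
  [0,0,0,0,0,0,0.8],
  [0,0,0,0,0,0,0.7],
  [0,0,0,0,0,0,0.6],
  [0,0,0,0,0,0,0.6],
  [0,0,0,0,0,0,0.6],
  [0,0,0,0,0,0,0.6],
])

```text
time: 24.27
tool_pos: [0.4312, -0.004, -0.0265]
tcp_rot: [0.499, 3.101, 0.0]
wrist_force: [-0.0, 0.3, 2.9]
width: 0.717
grip_force: 33.1
```

drive_tool([
  [0,0,0,0,0,-0.005,0.6],
  [0,0,0,0,0,-0.015,0.6],
  [0,0,0,0,0,-0.025,0.6],
  [0,0,0,0,0,-0.025,0.6],
  [0,0,6.2,0,0,0,0.6],
  [0,0,0,0,0,0,0.6],
  [0,0,0,0,0,0,0.6],
], force=40)

```text
time: 24.85
tool_pos: [0.4303, -0.0039, 0.0431]
tcp_rot: [-0.662, -3.071, 0.0]
wrist_force: [-0.2, -0.6, -1.1]
width: 0.713
grip_force: 45.0
```

```bash
python3 - <<'E'
from h import *
go(.6056,.014,.043,1.143)
E
```

```text
t 24.85 pos [ 0.4303 -0.0039  0.0431] w 0.71 shift [-0.1523  0.0886  0.    ] turn 0.2 tilt 0.02 F [-0.2 -0.6 -1.1]
```

drive_tool([
  [0,0,0,-0.012,0.007,0,0.6],
  [0,0,0,-0.024,0.014,0,0.6],
  [0,0,0,-0.03,0.0175,0,0.6],
  [0,0,0,-0.03,0.0175,0,0.6],
  [0,0,0,-0.03,0.0175,0,0.6],
  [0,0,0,-0.026,0.015,0,0.6],
  [0,0,0,0,0,0,0.6],
  [0,0,0,0,0,0,0.6],
])

```text
time: 25.52
tool_pos: [0.6057, 0.0137, 0.0412]
tcp_rot: [-0.662, -3.068, 0.001]
wrist_force: [-0.3, 0.4, -1.2]
width: 0.715
grip_force: 45.0
```

drive_tool([
  [0,0,0,0,0,0.02,0.6],
  [0,0,0,0,0,0.02,0.6],
  [0,0,0,0,0,0.01,0.6],
  [0,0,0,0,0,0.005,0.6],
  [0,0,0,0,0,0,0.6],
  [0,0,0,0,0,0,0.6],
])

```text
time: 26.02
tool_pos: [0.6051, 0.0135, -0.0118]
tcp_rot: [-0.666, -3.069, 0.0]
wrist_force: [0.5, 1.0, -0.4]
width: 0.712
grip_force: 45.0
```

```bash
python3 - <<'E'
from h import *
go(.6056,.014,-.0235,1.143)
E
```

```text
t 26.02 pos [ 0.6051  0.0135 -0.0118] w 0.71 shift [-0.0002  0.0006  0.0117] turn 0.0 tilt 0.05 F [ 0.5  1.  -0.4]
```

drive_tool([
  [0,0,0,0,0,0.006,0.6],
  [0,0,0,0,0,0.004,0.6],
  [0,0,0,0,0,0.0015,0.6],
  [0,0,0,0,0,0,0.6],
  [0,0,0,0,0,0,0.6],
])

```text
time: 26.43
tool_pos: [0.6059, 0.0135, -0.0231]
tcp_rot: [0.666, 3.07, 0.0]
wrist_force: [-0.2, 0.2, -0.9]
width: 0.715
grip_force: 45.0
```

drive_tool([
  [0,0,0,0,0,0,0.75],
  [0,0,0,0,0,0,0.85],
  [0,0,0,0,0,0,1],
  [0,0,0,0,0,0,1],
  [0,0,0,0,0,-0.02,1],
  [0,0,0,0,0,-0.04,1],
  [0,0,0,0,0,-0.04,1],
  [0,0,0,0,0,-0.04,1],
])

```text
time: 27.1
tool_pos: [0.6049, 0.0136, 0.1175]
tcp_rot: [-0.666, -3.068, 0.001]
wrist_force: [1.3, 0.5, 0.5]
width: 0.998
grip_force: 0.0
```

```bash
python3 - <<'E'
from h import *
go(.6057,.189,.12,1.143)
E
```

```text
t 27.1 pos [0.6049 0.0136 0.1175] w 1.0 shift [ 0.072   0.16   -0.0025] turn 0.0 tilt 0.1 F [1.3 0.5 0.5]
```

drive_tool([
  [0,0,0,0.0145,0.032,0,1],
  [0,0,0,0.0145,0.032,0,1],
  [0,0,0,0.0145,0.032,0,1],
  [0,0,0,0.0145,0.032,0,1],
  [0,0,0,0.014,0.032,0,1],
  [0,0,0,0,0,0,1],
  [0,0,0,0,0,0,1],
])

```text
time: 27.68
tool_pos: [0.6063, 0.1909, 0.1167]
tcp_rot: [0.661, 3.071, -0.0]
wrist_force: [0.7, -0.8, -0.9]
width: 1.001
grip_force: 0.0
```

```bash
python3 - <<'E'
from h import *
go(.6057,.189,.018,1.143)
E
```

```text
t 27.68 pos [0.6063 0.1909 0.1167] w 1.0 shift [-0.0002 -0.002   0.0987] turn 0.2 tilt 0.01 F [ 0.7 -0.8 -0.9]
```

drive_tool([
  [0,0,0,0,-0.001,0.025,1],
  [0,0,0,0,0,0.025,1],
  [0,0,0,0,0,0.015,1],
  [0,0,0,0,0,0.01,1],
  [0,0,0,0,0,0,1],
  [0,0,0,0,0,0,1],
])

```text
time: 28.18
tool_pos: [0.606, 0.1871, 0.0414]
tcp_rot: [-0.668, -3.069, 0.001]
wrist_force: [0.1, 1.1, 0.2]
width: 1.0
grip_force: 0.0
```

drive_tool([
  [0,0,0,0,0,0.007,1],
  [0,0,0,0,0,0.006,1],
  [0,0,0,0,0,0,1],
  [0,0,0,0,0,0,1],
])

```text
time: 28.52
tool_pos: [0.6061, 0.1881, 0.0287]
tcp_rot: [-0.666, -3.07, 0.0]
wrist_force: [-0.1, -0.1, -0.5]
width: 1.001
grip_force: 0.0
```

drive_tool([
  [0,0,0,0,0,0.005,1],
  [0,0,0,0,0,0.004,1],
  [0,0,0,0,0,0,1],
  [0,0,0,0,0,0,1],
])

```text
time: 28.85
tool_pos: [0.6057, 0.188, 0.0191]
tcp_rot: [-0.666, -3.069, 0.001]
wrist_force: [-0.1, 0.2, 0.1]
width: 1.0
grip_force: 0.0
```

Close on the bottle and lift slightly.

drive_tool([
  [0,0,0,0,0,0,0.88],
  [0,0,0,0,0,0,0.8],
  [0,0,0,0,0,0,0.74],
  [0,0,0,0,0,0,0.68],
  [0,0,0,0,0,0,0.62],
  [0,0,0,0,0,0,0.55],
  [0,0,0,0,0,0,0.5],
  [0,0,0,0,0,0,0.5],
], force=40)

```text
time: 29.52
tool_pos: [0.6065, 0.1883, 0.0202]
tcp_rot: [0.666, 3.07, 0.001]
wrist_force: [-0.7, 0.5, 3.4]
width: 0.626
grip_force: 41.7
```

drive_tool([
  [0,0,0,0,0,0,0.5],
  [0,0,0,0,0,-0.005,0.5],
  [0,0,0,0,0,-0.01,0.5],
  [0,0,0,0,0,-0.015,0.5],
  [0,0,0,0,0,-0.01,0.5],
  [0,0,0,0,0,0,0.5],
  [0,0,0,0,0,0,0.5],
], force=50)

```text
time: 30.1
tool_pos: [0.607, 0.1882, 0.0608]
tcp_rot: [0.666, 3.068, 0.001]
wrist_force: [-0.3, 0.4, -2.4]
width: 0.62
grip_force: 52.8
```

```bash
python3 - <<'E'
from h import *
go(.4374,.1853,.022,1.143)
E
```

```text
t 30.1 pos [0.607  0.1882 0.0608] w 0.62 shift [ 0.1532 -0.073   0.0384] turn 0.0 tilt 0.12 F [-0.3  0.4 -2.4]
```

drive_tool([
  [0,0,0,0.01,-0.005,0,0.5],
  [0,0,0,0.022,-0.01,0,0.5],
  [0,0,0,0.03,-0.015,0,0.5],
  [0,0,0,0.03,-0.015,0,0.5],
  [0,0,0,0.03,-0.014,0,0.5],
  [0,0,0,0.02,-0.009,0,0.5],
  [0,0,0,0.01,-0.005,0,0.5],
  [0,0,0,0,0,0,0.5],
])

```text
time: 30.77
tool_pos: [0.4334, 0.1839, 0.0582]
tcp_rot: [-0.664, -3.067, 0.003]
wrist_force: [0.1, -0.0, -1.9]
width: 0.624
grip_force: 52.9
```

drive_tool([
  [0,0,0,0,0,0.01,0.5],
  [0,0,0,0,0,0.01,0.5],
  [0,0,0,0,0,0.006,0.5],
  [0,0,0,0,0,0,0.5],
  [0,0,0,0,0,0,0.5],
])

```text
time: 31.18
tool_pos: [0.4374, 0.1843, 0.0325]
tcp_rot: [-0.667, -3.068, 0.002]
wrist_force: [0.5, 0.3, -1.5]
width: 0.624
grip_force: 52.9
```

```bash
python3 - <<'E'
from h import *
go(.4374,.1853,.0225,1.143)
E
```

```text
t 31.18 pos [0.4374 0.1843 0.0325] w 0.62 shift [0.0004 0.0009 0.01  ] turn -0.0 tilt 0.13 F [ 0.5  0.3 -1.5]
```

drive_tool([
  [0,0,0,0,0.001,0.004,0.5],
  [0,0,0,0,0,0.003,0.5],
  [0,0,0,0,0,0.0015,0.5],
  [0,0,0,0,0,0,0.5],
  [0,0,0,0,0,0,0.5],
])

```text
time: 31.6
tool_pos: [0.438, 0.1856, 0.0251]
tcp_rot: [-0.666, -3.07, 0.0]
wrist_force: [0.1, 0.1, -1.8]
width: 0.625
grip_force: 52.9
```

drive_tool([
  [0,0,0,0,0,0.001,0.5],
  [0,0,0,0,0,0,0.5],
  [0,0,0,0,0,0,0.5],
])

```text
time: 31.85
tool_pos: [0.438, 0.1856, 0.0243]
tcp_rot: [0.666, 3.07, 0.0]
wrist_force: [0.1, -0.3, -2.2]
width: 0.619
grip_force: 52.9
```

drive_tool([
  [0,0,0,0,0,0.001,0.5],
  [0,0,0,0,0,0.0007,0.5],
  [0,0,0,0,0,0,0.5],
  [0,0,0,0,0,0,0.5],
])

```text
time: 32.18
tool_pos: [0.4384, 0.1857, 0.0233]
tcp_rot: [0.666, 3.07, 0.0]
wrist_force: [-2.3, -1.0, 6.2]
width: 0.619
grip_force: 53.6
```

drive_tool([
  [0,0,0,0,0,0.0007,0.5],
  [0,0,0,0,0,0,0.5],
  [0,0,0,0,0,0,0.5],
])

```text
time: 32.43
tool_pos: [0.4385, 0.1857, 0.0232]
tcp_rot: [0.666, 3.07, 0.0]
wrist_force: [-4.0, -1.8, 11.4]
width: 0.62
grip_force: 54.1
```

Seated. Release, rise and clear out to the side for a view.

drive_tool([
  [0,0,0,0,0,0,0.66],
  [0,0,0,0,0,0,0.72],
  [0,0,0,0,0,0,0.85],
  [0,0,0,0,0,0,1],
  [0,0,0,0,0,0,1],
  [0,0,0,0,0,-0.02,1],
  [0,0,0,0,0,-0.04,1],
  [0,0,0,0,0,-0.04,1],
])

```text
time: 33.1
tool_pos: [0.4358, 0.1848, 0.1208]
tcp_rot: [-0.665, -3.066, 0.005]
wrist_force: [1.6, 0.3, 0.1]
width: 1.002
grip_force: 0.0
```

drive_tool([
  [0,0,0,0,0,-0.04,1],
  [0,0,0,0,0.04,0,1],
  [0,0,0,0,0.04,0,1],
  [0,0,0,0,0.04,0,1],
  [0,0,0,0.02,0.035,0,1],
  [0,0,0,0.02,0.035,0,1],
  [0,0,0,0,0,0,1],
])

```text
time: 33.68
tool_pos: [0.4798, 0.3816, 0.1616]
tcp_rot: [-0.66, -3.071, -0.006]
wrist_force: [-0.4, 0.2, 1.6]
width: 0.999
grip_force: 0.0
```

```bash
cat > look.py <<'E'
from h import *
import sys
p=read_camera("top"); q=read_camera("scene")
print(status.read_state()["tool_pos"])
c=p["color"][140:260,150:410,::-1]
cv2.imwrite(f"pics/{sys.argv[1]}.png",cv2.resize(c,None,fx=3,fy=3,interpolation=cv2.INTER_CUBIC))
for n,x0 in dict(bottle=(.438,.186),dropper=(.433,-.19),timer=(.606,.014,-.43),flask=(.424,-.366)).items():
    for P in(p,q):
        for d in masks_of(P,n)[:4]:
            b=np.array(d["bbox"]); e=proj(P,np.array([[*x0[:2],.03]]))[0]
            if np.hypot(*((b[:2]+b[2:])/2-e))<15: print(n,"top" if P is p else "scene",round(d["score"],2),fit([(P,d["mask"].astype(np.float32))],n,x0,n=="timer",0 if n=="flask" else .003))
E
python3 look.py g
```

```text
[0.47971582 0.37624999 0.16101702]
bottle top 0.63 (array([0.4401, 0.1863]), np.float64(0.934))
bottle scene 0.77 (array([0.437 , 0.1861]), np.float64(0.929))
dropper top 0.58 (array([ 0.4366, -0.1892]), np.float64(0.856))
dropper scene 0.78 (array([ 0.4339, -0.1904]), np.float64(0.883))
timer top 0.82 (array([ 0.6047,  0.0147, -0.4238]), np.float64(0.945))
timer scene 0.79 (array([ 0.6023,  0.0138, -0.5444]), np.float64(0.846))
flask top 0.71 (array([ 0.4227, -0.3665]), np.float64(0.905))
flask scene 0.61 (array([ 0.4237, -0.3649]), np.float64(0.876))
```

View pics/g.png

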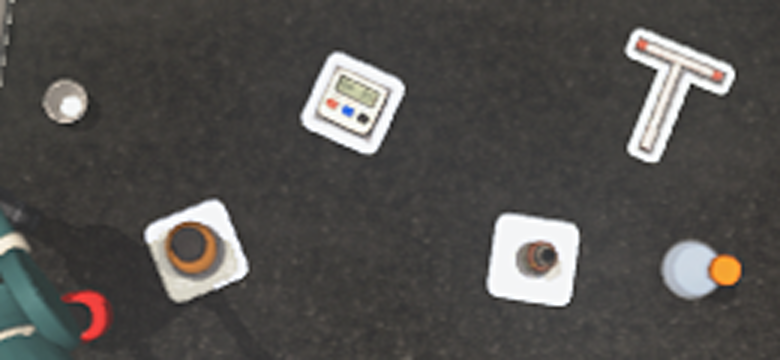

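```bash
python3 - <<'E'
from h import *
p=read_camera("top")
b=ray(p,150+680.5/3-.33,140+60/3-.33,.009); f=ray(p,150+647/3-.33,140+148/3-.33,.009); d=b-f
a=np.arctan2(d[1],d[0]); print("bar",b,"foot",f,"yaw",a,"len",np.hypot(*d))
print("pad bar",.6134+.051*np.cos(-.38),-.3342+.051*np.sin(-.38))
c=p["color"].astype(float); M=np.zeros((384,512),np.float32)
R_=c[145:200,353:402]; red=(R_[...,0]-R_[...,2]); k,lab,st,ce=cv2.connectedComponentsWithStats((red>50).astype(np.uint8)); print("reds",[(st[i,4],(ce[i]+[353,145]).round(1),ray(p,*(ce[i]+[353,145]),.009).round(4)) for i in range(1,k)])
s=status.read_state(); print(s["time"],s["wrist_force"])
E
```

```text
bar [ 0.65998225 -0.35212515] foot [ 0.55997193 -0.31387109] yaw -0.365330729604846 len 0.1070767847313254
pad bar 0.660761896414402 -0.3531169439400621
reds [(np.int32(11), array([363.5, 154.4]), array([ 0.6773, -0.3086])), (np.int32(10), array([388.6, 164.7]), array([ 0.6436, -0.3927]))]
34.2333 [-0.09044433 -0.09000329 -0.06224599]
```

The key lies within about 2 mm and 0.02 rad of its outline. The red bar ends average (0.6605, -0.351), and the pad's bar is at (0.661, -0.353). Everything is in place and the gripper is clear, so I'm handing in.

```bash
python3 -c "
from workcell import workorder
print(workorder.finish_job())"
```

```text
the job is handed in; nothing more can be done
None
```

I placed all four things on their pads and handed the job in at about 34 s; the bottles, timer and key measured within about 4 mm of their pad centres by camera, with the flask still upright where it stood. The hand-in returned no verdict, so I can't confirm how it was judged.

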